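# Zero an empty dish on the precision balance

### The job

An empty glass dish stands on the pan of the balance. With light fingertip pushes (pressing hard would upset it), tap the green key to wake the balance, slide its clear cover towards the keys by the black lip until it is fully shut, then tap the wide blue key to tare and last the orange key to log the zero. Leave the dish where it is on the pan, do not disturb the vials and the spare dish beside the balance, and leave the cover shut.

Things in the scene. Friction and masses are not known exactly. Their poses are not given: they have to be found in the camera images.
- balance: White precision balance with a grey deck, fixed to the bench; 240 mm deep (x from -125 to +115), 180 mm wide. Origin on the bench under it; its -x side is the front with the three keys, x points to its back, y to its left, z up. Deck 50 mm high; a dark display lies between the keys and a clear glass weighing chamber (x -41 to +106 mm, y -75 to +75, rails up to z = 126 mm). The blank side wall of the fume cupboard rises about 190 to 280 mm to the left of its middle.
- key_on_top (a point): Green key (on/standby), at the left end of the key row: centre of its top, 60 mm above the bench. Key 20 x 24 mm (x, y). Axes as the balance's.
- key_tare_top (a point): Wide blue key (tare), middle of the key row: centre of its top, 60 mm above the bench. Key 20 x 40 mm (x, y). 52 mm from the centre of either other key.
- key_print_top (a point): Orange key (print), right end of the key row: centre of its top, 60 mm above the bench. Key 20 x 24 mm (x, y).
- key_on (a joint): Green key: 0 up, 0.007 m fully down; sprung: starts to move at about 1 N, 4 N at 3 mm, 6 N at 5 mm, fully down at 8 N, comes back up by itself; no need to press it to the bottom. A tap counts from 0.0025 m.
- key_tare (a joint): Blue key: travel and spring as the green key's.
- key_print (a joint): Orange key: travel and spring as the green key's.
- cover_lip (a point): Black upright lip, 76 mm wide (y) and about 17 mm high, on the front part of the sliding cover: the point is the middle of its upright rear face (the face that looks to the balance's +x), 132 mm above the bench. The lip's top is 140 mm, the clear pane behind it 122 mm above the bench, and the pane is free behind the lip for over 100 mm. In front the lip slopes down. Pushing on this face along the balance's -x closes the cover. Axes as the balance's.
- cover (a joint): Sliding cover over the weighing chamber: 0 shut (at a firm stop), grows up to 0.085 m as it slides to the balance's back (+x); starts open by 50 to 75 mm. It slides at 1 to 2 N and stays where it is left.
- weigh_dish: Small empty glass dish standing loose on the pan inside the chamber, 56 mm across, 24 mm high; origin under its centre. The pan's top is 62 mm above the bench, its centre at x = 32.5 mm, y = 0 of the balance.
- spare_dish: Spare glass dish beside the balance's right side, loose, 62 mm across, 34 mm high; origin under its centre.
- vial_a: Amber vial with black cap, loose, right of the balance towards its back, 33 mm across, 74 mm high; origin under its centre.
- vial_b: Amber vial with black cap, loose, right of the balance towards its front, 33 mm across, 74 mm high; origin under its centre.

How it is judged:
By the outcome, as a careful person would: the job done as asked, in the order asked, and still so for the second after the job is handed in, with the robot touching nothing.
It also fails if it takes over 51 s, if anything falls off the work surface, if the arm or the gripper's body presses on something with over 40 N, if the wrist force passes 120 N, or if a joint passes its speed limit or range.

### The arm

A 7-joint arm with a two-finger parallel gripper is mounted at the origin on a cart in front of the work surface, level with it; the furniture and walls round the work are solid. World frame = base frame: x ahead of the robot, y to its left, z up, the work surface at z = 0. Lengths are in mm, angles in rad, forces in N, time in s.
With the tool pointing down it reaches from about 425 to 825 mm from the base axis. Payload 3.6 kg.
Tool frame: the origin (TCP) lies on the mounting face of the last link; the fingertips stand 173 mm ahead of it and the grasp point (between the pads) lies 155 mm ahead of it; z points along the fingers, y is the direction in which the jaws open and shut (so a half turn about z gives the same grasp; the last joint's range is limited). The gripper opens to 85 mm and grips with 20 to 120 N. Pads are 22 mm wide; open, the fingers measure 114 mm over their backs; the gripper's body (76 mm by 85 mm) begins 54 mm behind the grasp point. The pads swing forward as they close: fully open they stand 13 mm farther back than shut.
Start: joints at [1.226, 0.615, -0.013, 1.423, 0.008, 1.103, -0.04], TCP at [203.736, -617.226, 404.697] pointing down, gripper open.
Joint ranges: [-3.12, 3.12], [-0.3, 2.06], [-1.34, 1.32], [0.26, 2.42], [-1.36, 4.5], [0.01, 1.98], [-2.84, 2.84]. Speed limits (rad/s): [2.79, 2.79, 3.14, 3.14, 3.14, 3.14, 3.14].

### API

Orientations are given as a unit quaternion [x, y, z, w].
In Python, from bench import env, grip, kin, eyes gives the robot as it stands. The module is installed in compiled form; this text tells all that it offers. Calls block until the motion is done:
- env.movep(position, orientation): joint-space move of the TCP to a pose.
- env.movel(position, velocity=150, rot=None): straight line of the TCP; rot=None keeps the orientation; velocity is the mean speed in mm/s.
- env.goto_joints(angles): joint-space move.
- grip(opening, strength=None): opening from 0.0 (shut) to 1.0 (fully open); strength is the grip in N (None keeps the last); returns when the fingers have stopped.
- env.dwell(seconds).
- kin.ik(position, orientation): joint angles nearest the present ones, or None.
- eyes.get_image(name): name is "side" or "top" or "wrist"; returns a dict with "pixels" (480x640x3 uint8, blue, green, red), "z_map" (480x640 float32, mm along the optical axis (not along the pixel's ray), 0 where there is no reading), "fx", "fy", "cx", "cy" (pixels), "D" ([k1, k2, p1, p2, k3] as OpenCV has them; the pictures are not rectified), "rvec" (rotation vector, rad) and "tvec" (3), from world to camera coordinates, as OpenCV has them; the wrist camera has in their place "mount" (4x4, takes a point from camera to tool coordinates, whose origin is the TCP and whose axes are the flange's). Camera axes: x right, y down, z forward; pixel columns grow to the right and rows downward; lengths in mm; the calibration is good to about 2 mm. A picture is of the moment at which its call begins: read the wrist's pose just before it.
A pose or a line that the arm cannot do raises env.MotionError and nothing moves.
- env.sign_off(): hands the job in, once; it reports no verdict.
Readings, each from a call of its own:
- env.get_t(): time.
- env.get_joint_positions(): joint angles.
- env.get_joint_velocities(): joint speeds.
- env.get_effort(): joint torques, N m.
- env.get_position(): TCP position.
- env.get_orientation(): TCP orientation.
- env.get_ft_force(): force on the tool from outside, world axes, zero at the start.
- env.get_ft_torque(): the same for the moment, N m.
- env.get_gripper_width(): opening from 0.0 (shut) to 1.0 (fully open).
Only numpy, scipy, OpenCV 4.12 (cv2) and the standard library are available. Lean on these libraries where they do the work, as an engineer would, in place of code of your own. Each camera call takes 0.05 s, during which the arm holds its last target.

## Working session

There is one attempt and no reset: what is moved stays moved. The work goes in short steps, each a Python script; the robot and the scene stay as the last script left them, time stands still between calls to the robot, and variables do not carry over. Pictures are saved under pics/ and viewed, and the job is handed in when it is done.

```bash
mkdir -p pics; ls; python3 - <<'E'
from bench import env, grip, kin, eyes
import cv2, numpy as np
print(env.get_t(), env.get_position(), env.get_orientation(), env.get_gripper_width(), env.get_ft_force())
for n in ["side","top","wrist"]:
    d=eyes.get_image(n); cv2.imwrite(f"pics/{n}0.png",d["pixels"]); np.save(f"pics/{n}0.npy",d,allow_pickle=True)
    print(n,{k:(np.round(v,3).tolist() if k not in("pixels","z_map") else None) for k,v in d.items()})
E
```

```text
pics
0.0 [ 203.63600923 -616.93560835  403.52818127] [ 9.87321311e-01  1.58729138e-01 -2.06506862e-04 -1.28311683e-03] 0.999605268891364 [-0.22462209 -0.65025887 -0.59612026]
side {'pixels': None, 'z_map': None, 'fx': 587.253, 'fy': 587.253, 'cx': 333.192, 'cy': 247.208, 'D': [-0.001, 0.0, 0.0, 0.0, 0.0], 'rvec': [1.005, -2.479, 0.998], 'tvec': [74.387, 467.881, 606.505]}
top {'pixels': None, 'z_map': None, 'fx': 506.33, 'fy': 506.33, 'cx': 323.57, 'cy': 239.285, 'D': [0.02, 0.0, 0.0, 0.0, 0.0], 'rvec': [2.219, -2.194, 0.094], 'tvec': [-370.599, 428.214, 937.106]}
wrist {'pixels': None, 'z_map': None, 'fx': 372.573, 'fy': 372.573, 'cx': 315.867, 'cy': 235.233, 'D': [-0.063, 0.0, 0.0, 0.0, 0.0], 'mount': [[0.0, -0.949, -0.315, 82.06], [1.0, 0.0, 0.001, -0.664], [-0.001, -0.315, 0.949, 30.071], [0.0, 0.0, 0.0, 1.0]]}
```

View pics/side0.png

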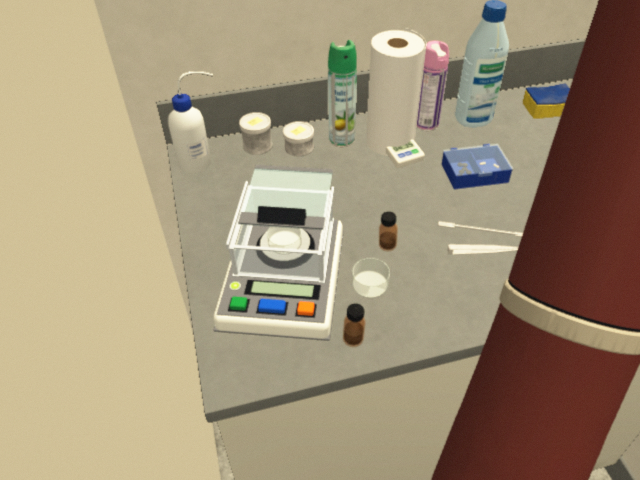

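View pics/top0.png

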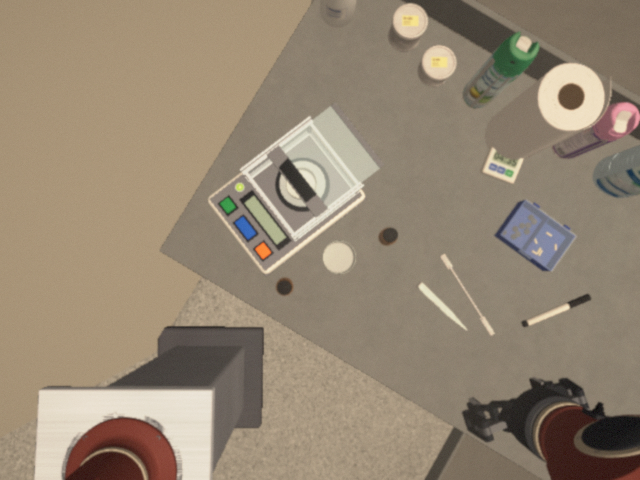

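View pics/wrist0.png

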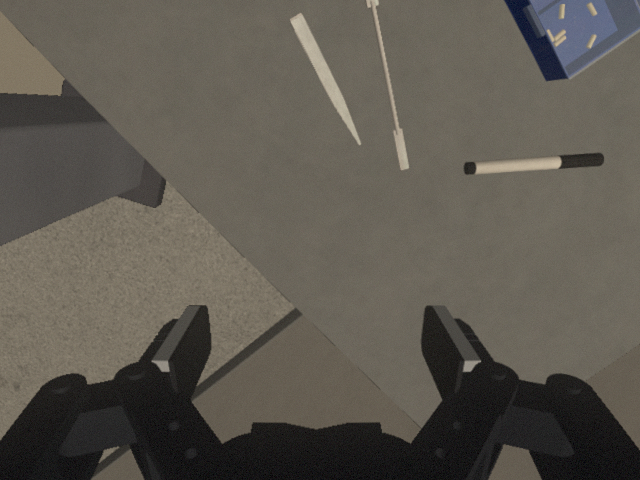

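Side view: green, blue and orange keys at about (238,304), (272,307) and (306,309), lip at (281,216). Top view: keys at (228,205), (246,228) and (263,250), lip at (296,180). The cover is open and the vials and spare dish are to the right. Next I'll measure these points.

```bash
cat > h.py <<'E'
import numpy as np, cv2
from scipy.spatial.transform import Rotation as R
def K(d): return np.array([[d["fx"],0,d["cx"]],[0,d["fy"],d["cy"]],[0,0,1.]])
def ext(d,pose=None):
    "returns cam->world R, t"
    if "mount" in d:
        T=np.eye(4);T[:3,:3]=R.from_quat(pose[1]).as_matrix();T[:3,3]=pose[0]
        M=T@np.array(d["mount"]);return M[:3,:3],M[:3,3]
    r=cv2.Rodrigues(np.array(d["rvec"],float))[0];return r.T,-r.T@np.array(d["tvec"],float).ravel()
def ray(d,uv,pose=None):
    Rm,t=ext(d,pose);p=cv2.undistortPoints(np.array([[uv]],float),K(d),np.array(d["D"],float))[0,0]
    return t,Rm@np.array([p[0],p[1],1.])
def plane(d,uv,z,pose=None):
    o,v=ray(d,uv,pose);return o+v*(z-o[2])/v[2]
def tri(rays):
    A=0;b=0
    for o,v in rays:
        v=v/np.linalg.norm(v);P=np.eye(3)-np.outer(v,v);A=A+P;b=b+P@o
    x=np.linalg.solve(A,b);return x,[np.linalg.norm(np.cross(x-o,v/np.linalg.norm(v))) for o,v in rays]
def proj(d,X,pose=None):
    Rm,t=ext(d,pose);r=cv2.Rodrigues(Rm.T)[0];return cv2.projectPoints(np.array(X,float).reshape(-1,3),r,-Rm.T@t,K(d),np.array(d["D"],float))[0][:,0]
HSV={"on":((45,150,60),(75,255,255)),"tare":((105,150,60),(125,255,255)),"print":((5,180,120),(18,255,255))}
def blobs(d,name,roi,amin=20):
    m=cv2.inRange(cv2.cvtColor(d["pixels"],cv2.COLOR_BGR2HSV),*map(np.array,HSV[name]))
    k=np.zeros_like(m);x0,y0,x1,y1=roi;k[y0:y1,x0:x1]=m[y0:y1,x0:x1]
    cs=cv2.findContours(k,cv2.RETR_EXTERNAL,cv2.CHAIN_APPROX_NONE)[0]
    return sorted([c for c in cs if cv2.contourArea(c)>amin],key=cv2.contourArea,reverse=True)
E
python3 - <<'E'
from h import *
S=np.load("pics/side0.npy",allow_pickle=True).item();T=np.load("pics/top0.npy",allow_pickle=True).item()
P={}
for n in HSV:
    ct=blobs(T,n,(190,170,300,290));cs=blobs(S,n,(210,280,340,330))
    a=cv2.minAreaRect(ct[0]);b=cv2.minAreaRect(cs[0])
    rt=ray(T,a[0]);rs=ray(S,b[0]);x,e=tri([rt,rs]);P[n]=plane(T,a[0],60)
    print(n,len(ct),len(cs),np.round(a[0],1),a[1],np.round(b[0],1),"tri",x.round(1),np.round(e,1),"planeT",P[n].round(1),"planeS",plane(S,b[0],57).round(1))
y=P["on"]-P["print"];print(np.linalg.norm(y),np.degrees(np.arctan2(y[1],y[0])))
for d,f,c,s in((S,"side",(280,240),5),(T,"top",(285,200),5)):
    x,y=c;h=65;i=d["pixels"][y-h:y+h,x-80:x+80];cv2.imwrite(f"pics/{f}_z.png",cv2.resize(i,None,fx=4.6,fy=4.6,interpolation=cv2.INTER_CUBIC))
E
```

```text
on 1 1 [227.6 204.9] (11.400001525878906, 9.800000190734863) [238.5 303. ] tri [ 490.6 -190.2   55.4] [0.5 0.5] planeT [ 489.7 -191.4   60. ] planeS [ 489.9 -189.2   57. ]
tare 1 1 [245.  227.6] (21.838743209838867, 10.875518798828125) [271.6 305.7] tri [ 450.2 -222.2   55.2] [0.7 0.7] planeT [ 449.3 -223.3   60. ] planeS [ 449.6 -220.9   57. ]
print 1 1 [262.7 250.3] (13.40000057220459, 11.200000762939453) [305.5 308.5] tri [ 409.5 -254.7   54.7] [0.7 0.7] planeT [ 408.8 -255.7   60. ] planeS [ 408.7 -253.1   57. ]
103.28391148232221 38.50852305349616
```

```bash
ls pics
```

```text
side0.npy
side0.png
side_z.png
top0.npy
top0.png
top_z.png
wrist0.npy
wrist0.png
```

View pics/top_z.png

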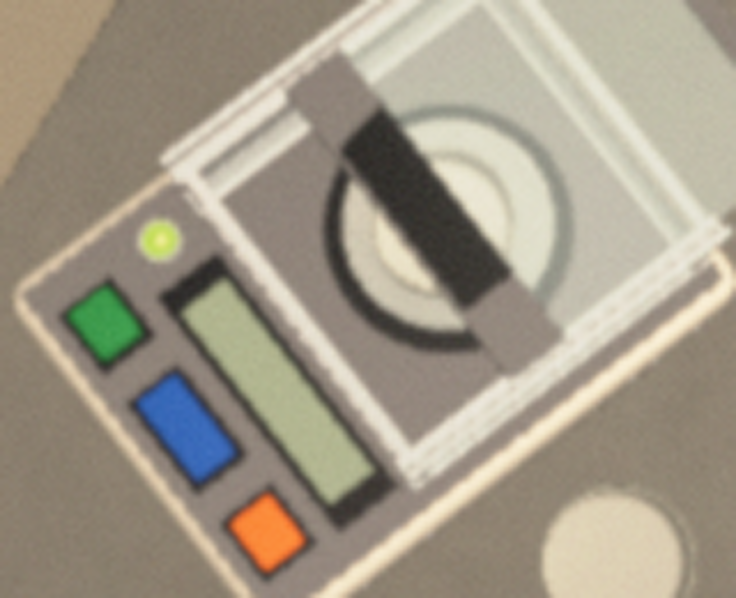

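View pics/side_z.png

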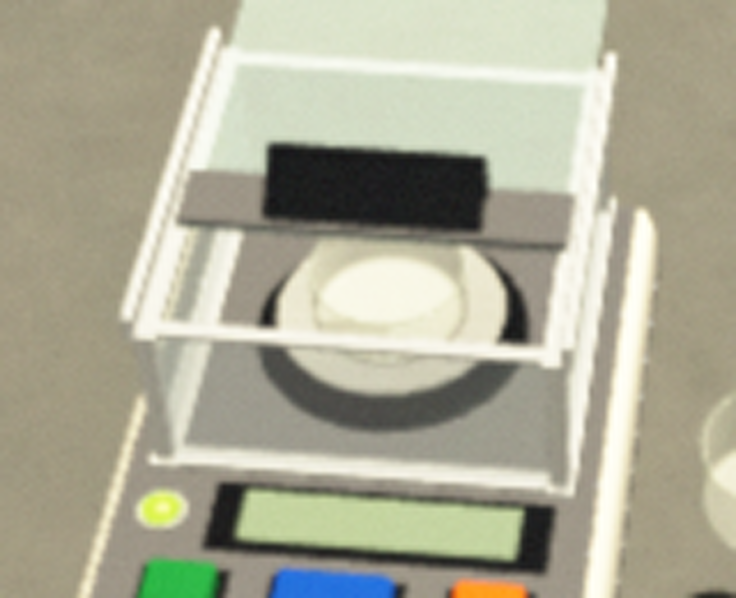

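```bash
python3 - <<'E'
from h import *
from bench import env,kin
S=np.load("pics/side0.npy",allow_pickle=True).item();T=np.load("pics/top0.npy",allow_pickle=True).item()
th=np.radians(38.5);by=np.array([np.cos(th),np.sin(th),0]);bx=np.array([np.sin(th),-np.cos(th),0])
blue=np.array([449.6,-222.3,60]);bal=lambda X:np.round([(X-blue)@bx,(X-blue)@by,X[2]],1)
print("cams",bal(ext(T)[1]),bal(ext(S)[1]))
for n,a,b in(("L",(288.7,158.5),(258.3,206.5)),("R",(316.5,194.1),(305.9,209.1))):
    x,e=tri([ray(T,a),ray(S,b)]);print(n,bal(x),np.round(e,1),bal(plane(T,a,140)),bal(plane(S,b,140)))
# black mask of lip in top image
g=cv2.cvtColor(T["pixels"],cv2.COLOR_BGR2GRAY);m=np.zeros_like(g);m[150:225,270:330]=(g[150:225,270:330]<55)*255
cs=sorted(cv2.findContours(m,cv2.RETR_EXTERNAL,cv2.CHAIN_APPROX_NONE)[0],key=cv2.contourArea)
for c in cs[-2:]:
    r=cv2.minAreaRect(c);print(r);print([bal(plane(T,p,140)) for p in cv2.boxPoints(r)])
for n,p in(("pan/dish centre zoom",(446,227)),("chamber front left foot",(170,165)),):
    q=(205+p[0]/4.6,135+p[1]/4.6);print(n,bal(plane(T,q,62)),bal(plane(T,q,86)),bal(plane(T,q,126)))
for w in (-51.5,128.5,38.5,218.5):
    Rm=R.from_euler('z',w,degrees=True)*R.from_euler('x',180,degrees=True)
    for X in (blue+52*by,blue-52*by,blue+bx*170,blue+bx*110):
        P=X.copy();P[2]=260
        q=kin.ik(P.tolist(),Rm.as_quat().tolist());print(w,None if q is None else np.round(q,2))
E
```

```text
cams [  46.8 -127.9  970. ] [-544.8 -151.   761.7]
L [131.2  37.1 137.7] [1.7 1.7] [131.1  34.9 140. ] [128.8  38.1 140. ]
R [131.2 -38.5 138.9] [1.3 1.3] [131.1 -39.9 140. ] [130.  -37.4 140. ]
((278.300048828125, 174.90000915527344), (0.4472135603427887, 2.2360680103302), 26.56505012512207)
[array([ 99. ,  23.2, 140. ]), array([102.3,  24.8, 140. ]), array([102.6,  24.2, 140. ]), array([ 99.3,  22.6, 140. ])]
((295.6645202636719, 178.58822631835938), (39.766685485839844, 10.910715103149414), 50.82633972167969)
[array([110.,  34., 140.]), array([128. ,  34.6, 140. ]), array([129.5, -31.2, 140. ]), array([111.4, -31.7, 140. ])]
pan/dish centre zoom [129.1  -1.6  62. ] [127.  -5.  86.] [123.3 -10.5 126. ]
chamber front left foot [58.6 83.5 62. ] [58.3 77.9 86. ] [ 57.8  68.6 126. ]
-51.5 [ 0.16  0.63  0.25  1.94 -0.27  0.6  -1.88]
-51.5 [ 0.35  0.59  0.23  2.06 -0.26  0.52 -1.69]
-51.5 [ 0.38  0.8   0.28  1.55 -0.27  0.84 -1.71]
-51.5 [ 0.34  0.72  0.27  1.72 -0.26  0.73 -1.73]
128.5 [ 0.63  0.66 -0.46  1.93  0.47  0.66  0.55]
128.5 [ 0.8   0.61 -0.43  2.05  0.45  0.58  0.73]
128.5 [ 0.78  0.82 -0.44  1.53  0.42  0.88  0.87]
128.5 [ 0.76  0.75 -0.44  1.71  0.42  0.78  0.8 ]
38.5 [ 0.41  0.62 -0.13  1.93  0.13  0.59 -0.7 ]
38.5 [ 0.58  0.58 -0.1   2.05  0.12  0.52 -0.5 ]
38.5 [ 0.59  0.78 -0.09  1.54  0.09  0.82 -0.44]
38.5 [ 0.56  0.71 -0.09  1.71  0.09  0.72 -0.48]
218.5 [ 0.99  0.92 -1.15  1.92  1.01  1.04  1.61]
218.5 [ 0.09  0.66  0.64  2.07 -0.67  0.63 -2.84]
218.5 [ 1.08  1.06 -1.15  1.52  1.01  1.23  2.01]
218.5 [ 1.1   1.   -1.15  1.7   1.    1.15  1.89]
```

Top zoom: the lip's rear top edge runs from (288.7,158.5) to (316.5,194.1) full-frame, 131 mm behind the key row and centred on y ≈ 0. The side view agrees to about 2 mm. The yaw is 38.5°. I'll shut the gripper, go high above the green key and check with the wrist camera.

```bash
cat >> h.py <<'E'
th=np.radians(38.5);by=np.array([np.cos(th),np.sin(th),0]);bx=np.array([np.sin(th),-np.cos(th),0])
blue=np.array([449.6,-222.3,0])
def W(x,y,ztip): 
    p=blue+bx*x+by*y;return [p[0],p[1],ztip+173.]
def bal(X): X=np.asarray(X);return np.round([(X-blue)@bx,(X-blue)@by,X[2]],1)
Q=(R.from_euler('z',-51.5,degrees=True)*R.from_euler('x',180,degrees=True)).as_quat().tolist()
E
python3 - <<'E'
from h import *
from bench import env,grip,kin,eyes
print(env.get_t());grip(0.0);print(env.get_t(),env.get_gripper_width())
env.movep(W(-3,52,190),Q);print(env.get_t())
p=(env.get_position(),env.get_orientation());d=eyes.get_image("wrist")
print("tip",bal(p[0])-[0,0,173],p[1],Q,env.get_ft_force())
cv2.imwrite("pics/w1.png",d["pixels"])
for n in HSV:
    for c in blobs(d,n,(0,0,640,480),200)[:1]:
        r=cv2.minAreaRect(c);print(n,np.round(r[0],1),bal(plane(d,r[0],60,p)))
E
```

```text
0.15
0.9167 0.0010590324920480038
2.7917
tip [ -2.3  51.3 190.2] [ 9.00403320e-01 -4.35055941e-01  3.22055069e-04  2.94656228e-04] [0.9006982393225879, -0.4344452574044171, -2.6602099694253365e-17, 5.5151860789203195e-17] [ 0.29958233  0.43033589 -0.89335754]
tare [381.5 218.5] [ 1.6  2.4 60. ]
print [449.  218.5] [  1.6 -49.7  60. ]
```

View pics/w1.png

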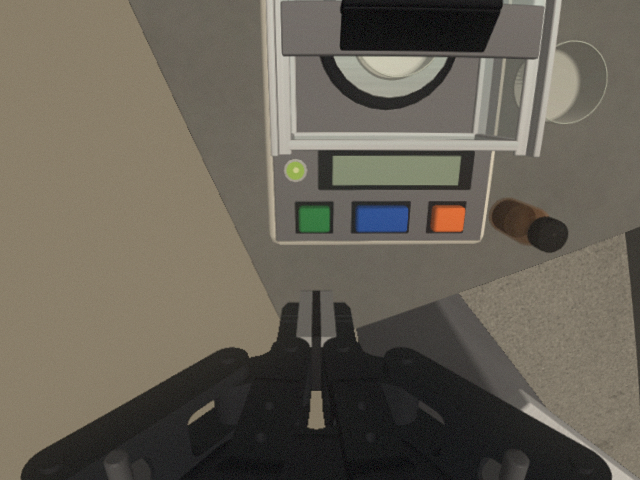

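Wrist view: green key at (314,217), blue at (381,218), orange at (449,218), and the fingertips are clear above. The wrist and fixed cameras agree to about 2 mm. Now I'll press green in small steps, watching force and height.

```bash
cat >> h.py <<'E'
def press(y,x=0):
    from bench import env
    env.movel(W(x,y,66),120);env.dwell(0.15)
    f0=np.mean([env.get_ft_force()[2] for _ in range(5)]);zz=env.get_position()[2]-173
    print("base",round(f0,2),"z66->",round(zz,2),"t",round(env.get_t(),2))
    z=61.5
    while z>=54.5:
        env.movel(W(x,y,z),25);env.dwell(0.06)
        f=np.mean([env.get_ft_force()[2] for _ in range(3)])-f0;a=env.get_position()[2]-173
        print("cmd",z,"act",round(a,2),"F",round(f,2))
        if f>4.6 or (a<56.2 and f>3.3): break
        z-=1 if f<2.5 else .5
    env.dwell(.1)
    env.movel(W(x,y,75),100);print("t",round(env.get_t(),2))
E
python3 - <<'E'
from h import *
from bench import env,eyes
press(53)
env.movel(W(0,53,120),150)
p=(env.get_position(),env.get_orientation());d=eyes.get_image("side");cv2.imwrite("pics/s2.png",d["pixels"][150:350,200:420].repeat(3,0).repeat(3,1))
print(bal(p[0]),env.get_ft_force(),env.get_t())
E
```

```text
base -0.56 z66-> 66.71 t 4.17
cmd 61.5 act 61.42 F 0.46
cmd 60.5 act 60.59 F 1.61
cmd 59.5 act 59.64 F 1.92
cmd 58.5 act 58.63 F 3.51
cmd 58.0 act 58.1 F 3.85
cmd 57.5 act 57.59 F 4.7
t 6.53
[ -0.3  52.9 292.5] [ 0.42039642  0.16267531 -0.75522763] 7.0333
```

View pics/s2.png

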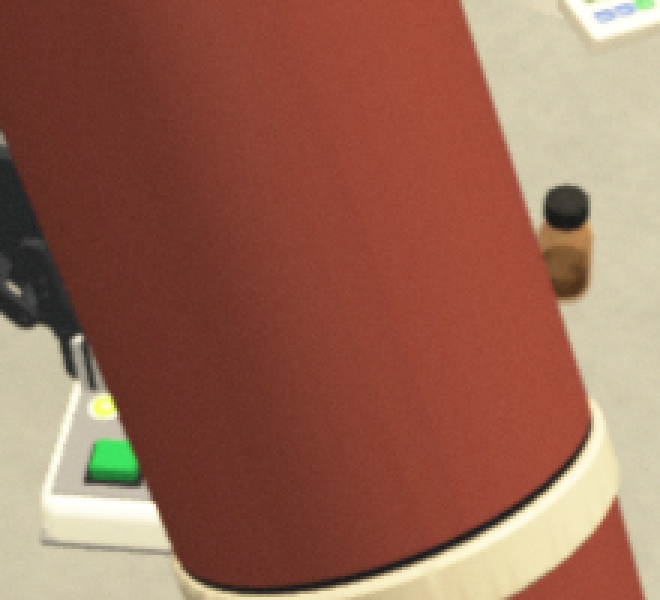

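The arm hides most of the balance in the side view, but the green key is up again at (115,462). The force of 4.7 N means about 3.7 mm of travel. Next I'll go high over the pane behind the lip.

```bash
python3 - <<'E'
from h import *
from bench import env,eyes
env.movel(W(0,40,190),200);env.movel(W(172,1,190),220);env.dwell(.1)
p=(env.get_position(),env.get_orientation());d=eyes.get_image("wrist");np.save("pics/w3.npy",d,allow_pickle=True);np.save("pics/w3p.npy",np.r_[p[0],p[1]])
cv2.imwrite("pics/w3.png",d["pixels"]);print(bal(p[0]),env.get_t(),env.get_ft_force())
d=eyes.get_image("top");cv2.imwrite("pics/t3.png",d["pixels"])
E
```

```text
[170.9   2.  362.7] 8.6417 [ 0.0903474  -0.11123018 -0.26485824]
```

View pics/w3.png

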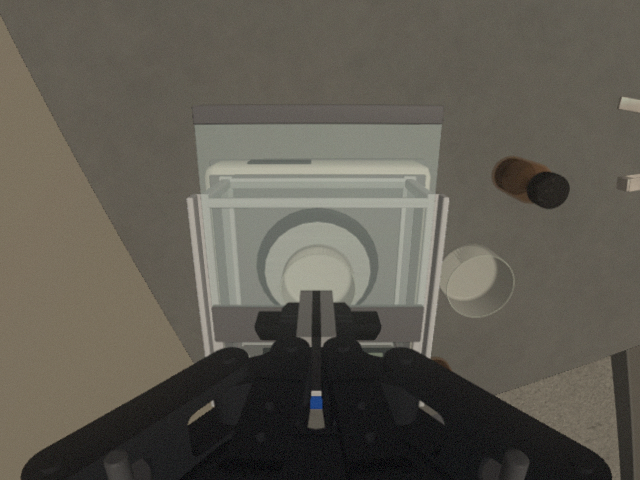

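View pics/t3.png

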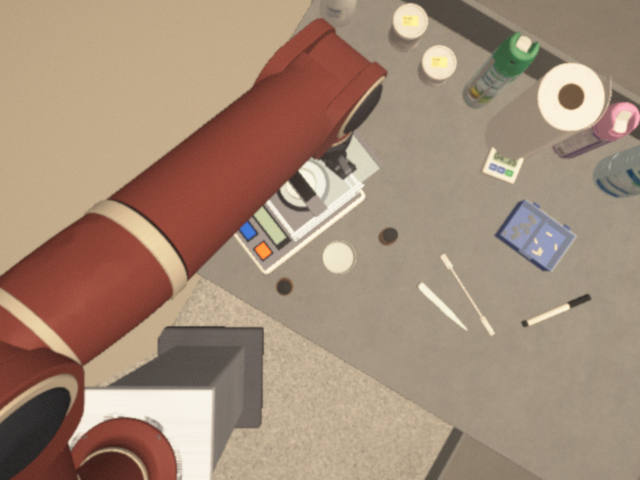

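Wrist view: lip rear edge at row ≈ 312, columns 256 to 380. The pane behind it is free, and the fingers are behind the lip. I'll check this ray, then descend and push.

```bash
python3 - <<'E'
from h import *
from bench import env,eyes
d=np.load("pics/w3.npy",allow_pickle=True).item();v=np.load("pics/w3p.npy");p=(v[:3],v[3:])
for uv in((256,312),(380,312)):print(bal(plane(d,uv,140,p)))
env.movel(W(168,1,150),200);env.dwell(.15)
F=lambda n=3:np.mean([env.get_ft_force() for _ in range(n)],0)
f0=F(5);print("base",f0.round(2))
for z in(140,134,131,129):
    env.movel(W(168,1,z),50);env.dwell(.05);f=F()-f0;print(z,bal(env.get_position()),f.round(2))
    if f[2]>2: print("touch");env.movel(W(168,1,z+4),50);break
f0=F(5);np.save("pics/f0.npy",f0)
z=env.get_position()[2]-173;print("zt",z,"t",env.get_t())
z=129
for x in np.arange(160,140,-4.):
    env.movel(W(x,1,z),50);env.dwell(.05);f=F()-f0;print(x,bal(env.get_position()),"Fx",round(f@bx,2),"Fy",round(f@by,2),"Fz",round(f[2],2))
    if f@bx>1.0: break
print(env.get_t())
E
```

```text
[139.8  38.6 140. ]
[139.9 -34.3 140. ]
base [-1.   -0.41  0.17]
140 [168.    1.  312.8] [ 1.59  0.49 -0.02]
134 [167.9   1.  306.7] [ 0.92  0.77 -1.84]
131 [168.    1.  303.9] [ 0.83  1.25 -0.33]
129 [168.    1.  301.9] [0.71 0.03 0.7 ]
zt 128.9496530841779 t 10.5083
160.0 [159.8   1.1 302.2] Fx -0.16 Fy 0.63 Fz -0.38
156.0 [155.9   1.  302. ] Fx -0.75 Fy 0.93 Fz -0.07
152.0 [151.9   1.  302. ] Fx -0.75 Fy 1.03 Fz -0.5
148.0 [147.9   1.  302. ] Fx -0.39 Fy -0.83 Fz 0.03
144.0 [143.9   1.1 302. ] Fx 0.46 Fy 0.17 Fz -1.12
12.0667
```

```bash
python3 - <<'E'
from h import *
from bench import env,eyes
F=lambda n=6:np.mean([env.get_ft_force() for _ in range(n)],0)
f0=np.load("pics/f0.npy");x=144.;z=129
while x>95:
    x-=4;env.movel(W(x,1,z),60);f=F()-f0;print(x,bal(env.get_position())[0],"Fx",round(f@bx,2),"Fy",round(f@by,2),"Fz",round(f[2],2))
    if f@bx>4: print("stop?");break
print(env.get_t())
d=eyes.get_image("top");cv2.imwrite("pics/t4.png",d["pixels"])
d=eyes.get_image("wrist");cv2.imwrite("pics/w4.png",d["pixels"])
E
```

```text
140.0 139.8 Fx -1.24 Fy -0.06 Fz -0.58
136.0 135.7 Fx -0.35 Fy 0.41 Fz -0.6
132.0 131.6 Fx 0.04 Fy -0.31 Fz -0.67
128.0 127.6 Fx -0.16 Fy 0.65 Fz -0.83
124.0 123.6 Fx 0.13 Fy 0.81 Fz -1.28
120.0 119.6 Fx -0.65 Fy 0.2 Fz -1.5
116.0 115.6 Fx -0.68 Fy -0.05 Fz -1.09
112.0 111.6 Fx -0.18 Fy -0.41 Fz -0.89
108.0 107.6 Fx 0.36 Fy 0.58 Fz -0.58
104.0 103.6 Fx 0.05 Fy 0.56 Fz -0.51
100.0 99.6 Fx -0.32 Fy 0.76 Fz -0.9
96.0 95.6 Fx -0.67 Fy -0.13 Fz 0.53
92.0 91.9 Fx 0.57 Fy 0.15 Fz -0.26
15.3167
```

View pics/w4.png

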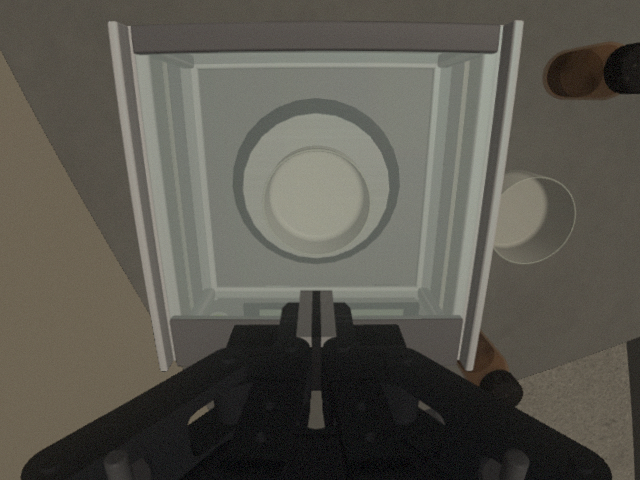

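The cover follows: its rear trim is now at row ≈ 37, almost level with the rail ends, and the dish sits centred. I'll continue with fine steps to the stop.

```bash
python3 - <<'E'
from h import *
from bench import env,eyes
F=lambda n=6:np.mean([env.get_ft_force() for _ in range(n)],0)
f0=np.load("pics/f0.npy");x=92.;z=129
while x>60:
    x-=1.5 if x>84 else 1;env.movel(W(x,1,z),25);f=F()-f0;print(x,bal(env.get_position())[0],"Fx",round(f@bx,2),"Fy",round(f@by,2),"Fz",round(f[2],2))
    if f@bx>4: print("stop?");break
print(env.get_t())
d=eyes.get_image("wrist");cv2.imwrite("pics/w5.png",d["pixels"])
E
```

```text
90.5 91.4 Fx 3.49 Fy 1.28 Fz -4.08
89.0 90.8 Fx 7.21 Fy 0.62 Fz -6.04
stop?
15.9167
```

View pics/w5.png

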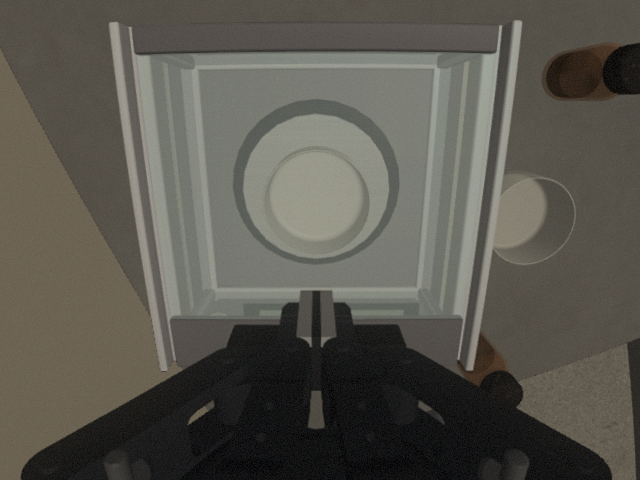

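Fx rises sharply to 7 N with almost no motion, after about 51 mm of travel, so the cover is at the firm stop. The view has not changed and the dish is still in place. I'll back off, lift and check from above.

```bash
python3 - <<'E'
from h import *
from bench import env,eyes
env.movel(W(104,1,129),60)
f=np.mean([env.get_ft_force() for _ in range(6)],0)-np.load("pics/f0.npy");print(f.round(2))
env.movel(W(104,1,190),200);env.dwell(.05)
p=(env.get_position(),env.get_orientation());d=eyes.get_image("wrist");cv2.imwrite("pics/w6.png",d["pixels"]);np.save("pics/w6.npy",d,allow_pickle=True);np.save("pics/w6p.npy",np.r_[p[0],p[1]])
print(env.get_t(),bal(p[0]))
E
```

```text
[-0.13  0.12 -0.7 ]
16.925 [103.2   1.  362.4]
```

View pics/w6.png

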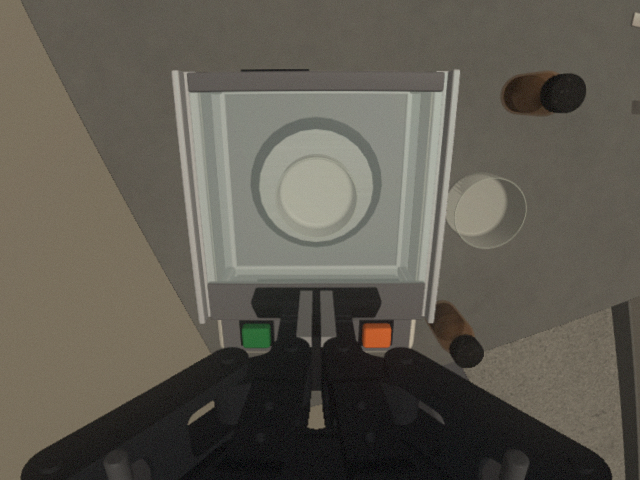

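The cover's rear trim (rows 72 to 90) is flush with the rail ends, its front band reaches the rail fronts, and the dish is centred on the pan. Now tare.

```bash
python3 - <<'E'
from h import *
from bench import env,eyes
env.movel(W(-2,1,190),200)
d=eyes.get_image("top");cv2.imwrite("pics/t7.png",d["pixels"])
press(1,-2)
E
```

```text
base -0.2 z66-> 66.65 t 18.99
cmd 61.5 act 61.42 F 0.57
cmd 60.5 act 60.56 F 0.15
cmd 59.5 act 59.62 F 1.36
cmd 58.5 act 58.62 F 4.04
cmd 58.0 act 58.08 F 3.09
cmd 57.5 act 57.57 F 4.21
cmd 57.0 act 57.08 F 3.97
cmd 56.5 act 56.57 F 5.18
t 21.98
```

```bash
python3 - <<'E'
from h import *
from bench import env,eyes
d=eyes.get_image("wrist");cv2.imwrite("pics/w8.png",d["pixels"]);print(env.get_t(),bal(env.get_position()))
a=cv2.imread("pics/top0.png");b=cv2.imread("pics/t7.png");c=cv2.imread("pics/t3.png")
cv2.imwrite("pics/cmp.png",np.hstack([cv2.resize(i[160:280,200:320],None,fx=2.2,fy=2.2) for i in(a,c,b)]))
print(cv2.imread("pics/side0.png")[284:289,233:238].mean((0,1)), cv2.imread("pics/s2.png")[400:412,98:110].mean((0,1)))
g=cv2.imread("pics/side0.png")[296:308,232:245];print(g.max((0,1)),cv2.imread("pics/s2.png")[440:475,95:135].max((0,1)))
E
```

```text
22.025 [ -2.6   0.9 247.4]
[116.   244.08 229.12] [148.25694444 254.36111111 250.91666667]
[126 188 140] [167 230 190]
```

View pics/w8.png

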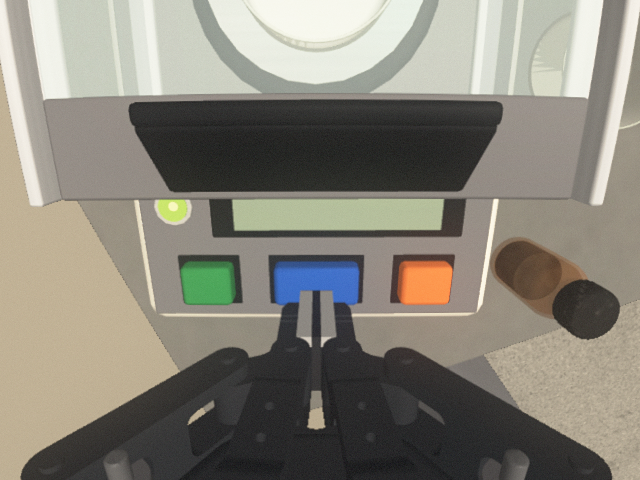

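View pics/cmp.png

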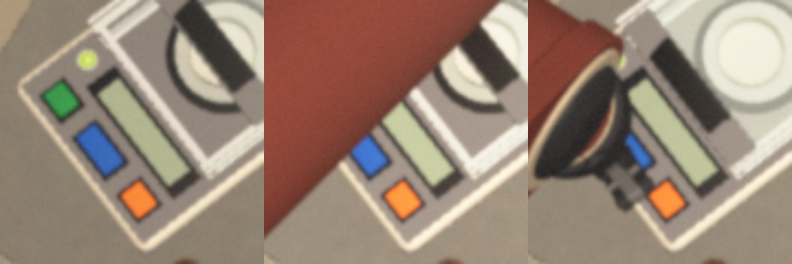

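The key row is all up and the cover front is flush with the rail fronts. The lamp and display show nothing that confirms the green tap. By nominal tip length the green press would be only 2.4 mm, while force says about 3.5 mm. I'll settle the tip zero with a well-averaged light touch on orange, below the tap threshold, before the real press.

```bash
python3 - <<'E'
from h import *
from bench import env,eyes
def Fz(n=20):
    v=[]
    for _ in range(n): env.dwell(.02);v.append(env.get_ft_force()[2])
    return np.mean(v),np.std(v)/n**.5
env.movel(W(-2,1,75),100)
env.movel(W(-1,-51,75),150);env.movel(W(-1,-51,63.5),60);env.dwell(.15);b,s=Fz();print("base",b,s,env.get_position()[2]-173)
for z in(61.5,60.7,60.0,59.3):
    env.movel(W(-1,-51,z),25);env.dwell(.05);f,s=Fz();a=env.get_position()[2]-173;print(z,round(a,2),"F",round(f-b,2),"+-",round(s,2),"z0 est",round(a+f-b-1,2))
    if f-b>2.6:break
print(env.get_t())
E
```

```text
base 0.1356884135254554 0.10642020688240572 63.625174446117626
61.5 61.52 F -0.16 +- 0.08 z0 est 60.36
60.7 60.7 F -0.24 +- 0.1 z0 est 59.46
60.0 60.03 F 1.2 +- 0.11 z0 est 60.23
59.3 59.33 F 1.99 +- 0.11 z0 est 60.32
26.1333
```

Orange's zero is at z0 ≈ 60.3, so the green press to 57.55 was about 2.75 mm deep, near the 2.5 mm threshold. There is time to spare, so I'll measure green's own zero the same way with a sub-threshold touch.

```bash
python3 - <<'E'
from h import *
from bench import env,eyes
def Fz(n=25):
    v=[]
    for _ in range(n): env.dwell(.015);v.append(env.get_ft_force()[2])
    return np.mean(v),np.std(v)/n**.5
env.movel(W(-1,-51,70),100)
env.movel(W(0,53,70),200);env.movel(W(0,53,63),60);env.dwell(.1);b,s=Fz();print("base",b,s,env.get_position()[2]-173)
for z in(60.0,59.3):
    env.movel(W(0,53,z),25);env.dwell(.05);f,s=Fz();a=env.get_position()[2]-173;print(z,round(a,2),"F",round(f-b,2),"+-",round(s,2),"z0 est",round(a+f-b-1,2))
env.movel(W(0,53,70),100)
print(env.get_t())
E
```

```text
base 0.009204035718476104 0.09381639376782311 63.07733828390292
60.0 60.12 F 1.36 +- 0.09 z0 est 60.48
59.3 59.38 F 2.03 +- 0.1 z0 est 60.41
29.55
```

Green's zero is at 60.45, so its tap was about 2.9 mm, past 2.5 mm, and blue's was about 3.8 mm. Both count. Now orange, a bit deeper.

```bash
python3 - <<'E'
from h import *
from bench import env,eyes
env.movel(W(-1,-51,70),200)
env.movel(W(-1,-51,63),60);env.dwell(.1)
b=np.mean([env.get_ft_force()[2] for _ in range(8)])
for z in(60,58.5,57.5,56.5):
    env.movel(W(-1,-51,z),25);env.dwell(.08);f=np.mean([env.get_ft_force()[2] for _ in range(8)])-b;print(z,round(env.get_position()[2]-173,2),round(f,2))
    if f>6.5:break
env.dwell(.1);env.movel(W(-1,-51,75),100)
env.movel(W(-60,-70,190),200)
env.movel(W(-90,-150,250),200)
print(env.get_t())
d=eyes.get_image("top");cv2.imwrite("pics/t9.png",d["pixels"]);d=eyes.get_image("wrist");cv2.imwrite("pics/w9.png",d["pixels"])
E
```

```text
60 60.19 1.37
58.5 58.68 3.23
57.5 57.66 3.25
56.5 56.63 4.77
33.8417
```

View pics/t9.png

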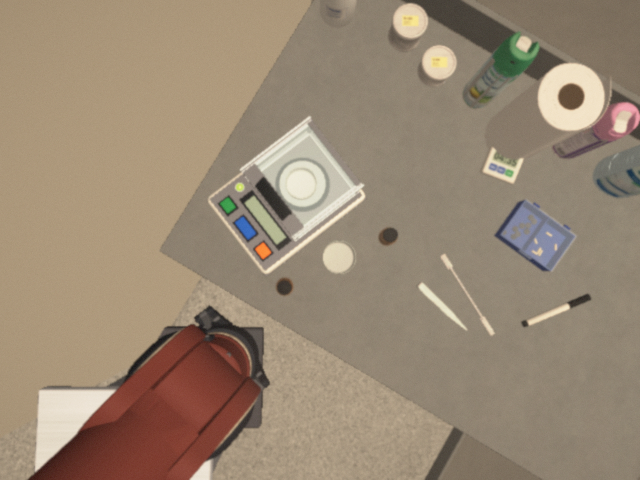

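View pics/w9.png

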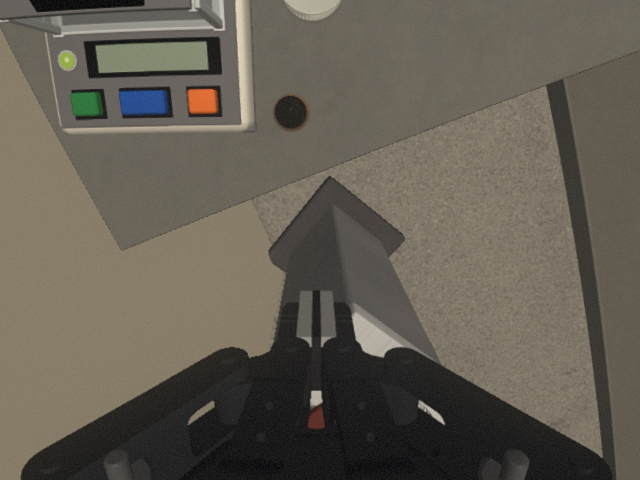

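Top view: lip now at about (273,200), with the cover flush with the chamber. Vials (284,286) and (389,235), spare dish (338,257) and weighing dish (301,183) are where they were, and the arm is clear. Handing in.

```bash
python3 - <<'E'
from bench import env
env.sign_off();print(env.get_t())
E
```

```text
the job is handed in; nothing more can be done
the job is handed in; nothing more can be done
```

I tapped green, pushed the cover shut by the lip, tapped blue, then tapped orange, and handed the job in at about 34 s of the 51 s allowed.

- **Key taps:** depths were about 2.9 mm for green, 3.8 mm for blue and 3.7 mm for orange, against the 2.5 mm that counts. Forces were about 4.7 to 5.2 N.
- **Cover:** it reached a firm stop after about 51 mm of travel, at 7 N. The last pictures show it flush with the rails.
- **Other objects:** the weighing dish is still on the pan, and the vials and spare dish have not moved. The arm was clear of everything.

**Green tap margin:** the first force readings suggested about 3.7 mm and the nominal tip length only 2.4 mm. I settled it with light touches of 1.1 mm or less on orange and green, made after the tare. These are too shallow to count as taps and gave the 2.9 mm, so this tap has the least margin. The lamp and display did not change in any way that confirmed it.

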